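# Clear a jammed piston from the lapping feed chute and restart

### The job

A large valve piston has jammed under the guard roof of the sloping feed chute: push it back up the chute until it is clear of the roof, lift it out, and set it down (do not drop it) lying lengthwise on the olive rubber block between its four pegs. Only once it lies there released, turn the brass starter key fully clockwise for a moment and let go so that it springs back to run. Disturb nothing else on the bench.

Things in the scene. Friction and masses are not known exactly. Their poses are not given: they have to be found in the camera images.
- piston: Jammed valve piston, loose, about 0.26 kg, 143 mm long, rolled any way about its axis. x runs along it to the button. Origin on the axis, mid-barrel: steel barrel dia 30, x -45 to 45; brass stem dia 12, x 45 to 90; ivory button dia 26, x 90 to 98; centre of mass near x 10. Starts in the chute, button uphill, lower 35 to 55 mm of the barrel under the guard roof.
- chute: Fixed feed chute. x: uphill (22 deg above level, away from robot) along the axis of a piston lying in it; y level; z square to it. Origin on that axis at the lower end, 60 mm above the bench. A shallow steel V trough ends 12 mm below the axis, 11 mm to each side: fingers can reach down beside stem or barrel where there are no cheeks. Friction holds the piston wherever it is left in it.
- roof_edge (a point): Middle of the top uphill edge of the clear guard roof (yellow edge), at chute x 85, z 24 mm. The roof is 56 mm wide, 4 thick, at chute x 30 to 85, 5 mm above the barrel: the piston can be lifted once its origin is past x 130. The roof lies on green side cheeks at x 30 to 125, y 24 to 28 mm each side, tops 20 mm above the axis. Axes as the chute's.
- trough_top (a point): The upper end of the trough, at chute x 265 mm, on the axis line of a lying piston. Axes as the chute's.
- light_bar (a point): Middle of the lower, robot-side edge of the white light bar over the chute: bar 236 mm across, 30 high, 40 deep (away from robot), level; 14 mm posts 108 mm each side, 31 mm further back. A vertical gripper on the stem hits the bar before the piston is free; one tilted 30 to 40 deg (fingers pointing down and uphill, wrist towards robot) clears it. Axes as the chute's (tilted).
- motor (a point): Centre line of the blue bench motor (dia 66, lying level across the chute's foot, from here 105 mm to +y) and its spindle (85 mm to -y); the rocker switch on it, 50 mm above this point, is not used. Fixed to the chute. Axes as the chute's.
- block: Fixed olive rubber block, 170 (x) by 90 (y) by 40 mm high, origin at the centre of its underside. On top four pegs 12 (x) by 10 (y), 10 mm high, centred at x +-38, y +-24 mm: the piston lies flat on the top between them along x, either way round, its origin 55 mm above the block's origin. Fingers astride the piston fit between the pegs.
- key_grip (a point): Middle of the brass key's flat bow: 34 mm long (x), 10 thick (y), 26 tall (z, 13 mm to each side). z is the turning axis, leaning 30 deg from vertical to the console's front (robot side). A dia 30 collar ends 20 mm below this point, the sloping 125 by 120 mm panel lies 28 mm below it, square to z; the console's foot is 120 by 120 mm. The frame turns with the key.
- key (a joint): Angle of the starter key (rad): 0 at run, where a spring holds it, 0.9 at the start stop. It grows clockwise seen from above the panel. The spring pulls it back with 0.02 Nm at 0 and 0.16 Nm at 0.9.
- third_slide: Bystander: silver U-shaped third valve slide, 125 by 54 by 13 mm, lying loose; origin under its middle, legs along -x.
- caliper: Bystander: steel caliper, 180 by 60 by 10 mm, lying loose along its x; origin under the middle of its beam.
- mallet: Bystander: small mallet with a black rubber head, 180 mm long along its x, 26 mm high, loose; origin under its middle.
- brush: Bystander: wooden-handled brush, 160 mm long along its x, about 25 mm high, loose; origin under its middle.
- saddle: Bystander: brass thumb saddle, an upright U channel 36 by 26 by 26 mm, loose; origin under its middle.
- oil: Bystander: amber oil bottle with a black cap, 30 mm diameter, 85 mm tall, standing loose; origin under its middle.
Mind the look-alikes: they are no part of the job. What is shaped like the piston but orange is not meant.

How it is judged:
By the outcome, as a careful person would: the job done as asked, in the order asked, and still so for the second after the job is handed in, with the robot touching nothing.
It also fails if it takes over 72 s, if anything falls off the work surface, if the arm or the gripper's body presses on something with over 40 N, if the wrist force passes 120 N, or if a joint passes its speed limit or range.

### The arm

A 7-joint arm with a two-finger parallel gripper is mounted at the origin on the work surface. World frame = base frame: x ahead of the robot, y to its left, z up, the work surface at z = 0. Lengths are in m, angles in rad, forces in N, time in s.
With the tool pointing down it reaches from about 0.425 to 0.875 m from the base axis. Payload 4.7 kg.
Tool frame: the origin (TCP) lies between the finger pads; the fingertips stand 22 mm ahead of it and the grasp point (between the pads) lies 3 mm ahead of it; z points along the fingers, y is the line along which they close (so a half turn about z gives the same grasp; the last joint's range is limited). The gripper opens to 87 mm and grips with 3 to 60 N. Pads are 19 mm wide; open, the fingers measure 117 mm over their backs; the gripper's body (75 mm by 190 mm) begins 51 mm behind the grasp point.
Start: joints at [-1.26, 0.321, -0.07, 1.45, 0.023, 1.371, -0.057], TCP at [0.19, 0.622, 0.245] pointing down, gripper open.
Joint ranges: [-2.86, 2.86], [-0.3, 2.09], [-1.38, 1.24], [0.06, 2.45], [-1.56, 4.7], [0.09, 2.05], [-2.69, 2.69]. Speed limits (rad/s): [2.57, 2.57, 3.14, 3.14, 3.14, 3.14, 3.14].

### API

Orientations are given as a rotation vector (axis times angle).
In Python, from bench import ctrl gives the robot as it stands. The module is installed in compiled form; this text tells all that it offers.
- The arm moves only by the tool send_rows, never from a script. Its argument "motion" is a list of rows, each an object with "claw": the opening, from -1 (shut) to 1 (fully open); "slide": the shift along the tool's x, y, z in mm, a list of three; "delta_rot": the turn, a rotation vector about the tool's x, y, z in rad, a list of three. In form: [{"claw": claw, "slide": [x, y, z], "delta_rot": [ax, ay, az]}, ...]. A call has 1 to 5 rows; each row is the pose to reach, as a shift and turn from the pose commanded when the call began, along the tool's axes at that moment; what a row does not reach only later rows make up. A row lasts 1/10 s, in which the tool goes at most 50 mm and 8.59 degrees, less where a joint would pass 70% of its speed; a pose out of reach is approached as far as the arm can. A call with a gripper value outside its range is refused whole. The fingers move at their own pace and stop on an object; "grip_force" is the grip in N (left out, the last holds). Time passes only in rows, so rows that repeat a pose let the fingers close. It gives the time, the measured TCP pose, the force, the opening and the grip force at its end, in the units of the state.
- ctrl.get_state(): the state, without advancing time (a new reading comes with each control period).
- ctrl.get_image(name): name is "side" or "top"; returns a dict with "color" (384x512x3 uint8, blue, green, red), "fx", "fy", "cx", "cy" (pixels), "pose" (4x4, takes a point from camera to world coordinates). Camera axes: x right, y down, z forward; pixel columns grow to the right and rows downward; lengths in m; the calibration is good to about 2 mm. A picture is of the moment at which its call begins. There is no depth.
- ctrl.close_job(): hands the job in; it is judged then, once.
The state is a dict: "time": time; "joint_positions": joint angles; "qd": joint speeds; "joint_torque": joint torques, N m; "position": TCP position; "tool_rot": TCP orientation; "ft_force": force on the tool from outside, world axes, zero at the start; "torque": the same for the moment, N m; "grip_width": opening from 0.0 (shut) to 1.0 (fully open); "grip_force": force on a finger pad.
Only numpy, scipy, OpenCV 4.12 (cv2) and the standard library are available. Lean on these libraries where they do the work, as an engineer would, in place of code of your own. Each camera call takes 0.05 s, during which the arm holds its last target. There are 200 camera calls.

## Working session

There is one attempt and no reset: what is moved stays moved. The work goes in short steps, Python scripts to look and compute and a tool call to move; the robot and the scene stay as the last step left them, time stands still between calls to the robot, and variables do not carry over. Pictures are saved under pics/ and viewed, at most 13 in all, crops included, and the job is handed in when it is done.

Besides the shell and the picture viewer there is one more tool, called after ">>>" in YAML: its name, and indented under it one key for each argument. send_rows: Moves the arm, as the interface text tells. Its arguments: {"type":"object","properties":{"motion":{"type":"array","items":{"type":"object","properties":{"claw":{"type":"number"},"slide":{"type":"array","items":{"type":"number"}},"delta_rot":{"type":"array","items":{"type":"number"}}}}},"grip_force":{"type":"number"}},"required":["motion"]}

```bash
mkdir -p pics; python3 - <<'E'
from bench import ctrl
import cv2,numpy as np,pickle
s=ctrl.get_state(); print({k:np.round(v,3) for k,v in s.items()})
d={}
for n in("side","top"):
    im=ctrl.get_image(n); d[n]=im; cv2.imwrite(f"pics/{n}0.png",cv2.resize(im["color"],(800,600),interpolation=cv2.INTER_CUBIC))
    print(n,im["fx"],im["fy"],im["cx"],im["cy"],np.round(im["pose"],4).tolist())
pickle.dump(d,open("im0.pkl","wb"))
E
```

```text
{'time': np.float64(0.0), 'joint_positions': array([-1.26 ,  0.322, -0.07 ,  1.452,  0.023,  1.371, -0.057]), 'qd': array([-0.   , -0.001, -0.002, -0.   , -0.001,  0.   ,  0.001]), 'joint_torque': array([ 0.0000e+00, -4.9129e+01, -4.0400e-01, -3.1252e+01, -6.4000e-02,
        4.4000e-02,  0.0000e+00]), 'position': array([0.19 , 0.621, 0.243]), 'tool_rot': array([-4.650e-01, -3.107e+00,  3.000e-03]), 'ft_force': array([ 0.173, -0.723,  0.206]), 'torque': array([ 0.006,  0.024, -0.023]), 'grip_force': np.float64(0.0), 'grip_width': np.float64(1.003)}
side 394.0914166963233 394.0914166963233 256.0729444740369 191.73752607363582 [[0.8254, -0.39, 0.4082, -0.0142], [-0.5645, -0.5685, 0.5984, -0.7308], [-0.0014, -0.7244, -0.6894, 1.0314], [0.0, 0.0, 0.0, 1.0]]
top 465.0755709152894 465.0755709152894 260.4077095250312 193.13380348564553 [[-0.0257, -0.9857, 0.1668, 0.2781], [-0.9996, 0.0237, -0.0139, 0.0176], [0.0098, -0.1671, -0.9859, 1.6157], [0.0, 0.0, 0.0, 1.0]]
```

View pics/side0.png

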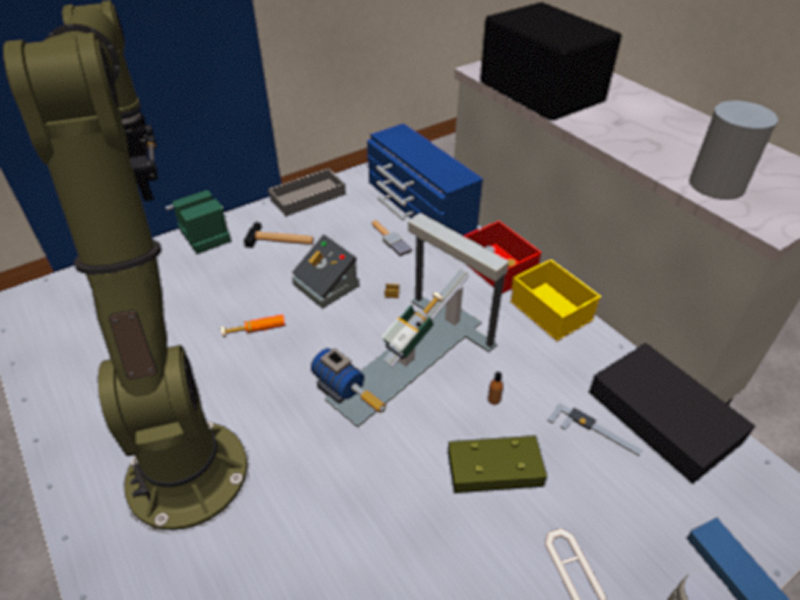

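View pics/top0.png

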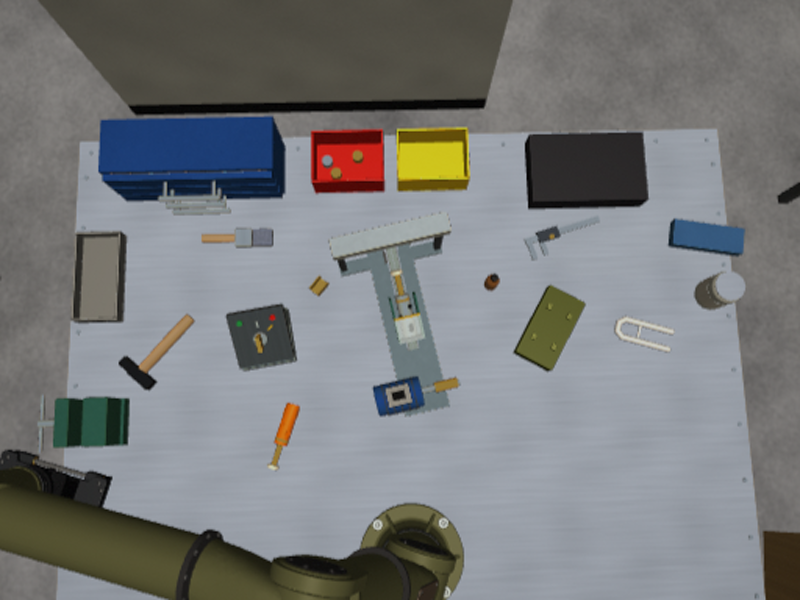

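The side view shows the chute at (430,310), the key at (318,258) and the block at (497,463). The top view shows the chute at (405,310), the key at (260,342) and the block at (550,328), all in px at 800 wide. I'll enlarge these areas for measurement.

```bash
cat >h.py <<'E'
import numpy as np,cv2,pickle
from scipy.optimize import least_squares
from scipy.spatial.transform import Rotation as R
d=pickle.load(open("im0.pkl","rb"))
def proj(n,P):
    c=d[n];T=np.linalg.inv(c["pose"]);q=np.atleast_2d(P)@T[:3,:3].T+T[:3,3]
    return q[:,:2]/q[:,2:]*c["fx"]+[c["cx"],c["cy"]]
def tri(px):  # {"side":(u,v),"top":(u,v)}
    return least_squares(lambda P:np.concatenate([(proj(n,P)[0]-p) for n,p in px.items()]),[.6,0,.05])
def crop(c,x,y,w,h,s,f):
    cv2.imwrite(f,cv2.resize(c[y:y+h,x:x+w],None,fx=s,fy=s,interpolation=cv2.INTER_CUBIC))
E
python3 - <<'E'
from h import *
crop(d["side"]["color"],180,130,150,150,4,"pics/s1.png")
crop(d["top"]["color"],140,130,240,140,3.3333,"pics/t1.png")
E
```

```text
(no output)
```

View pics/s1.png

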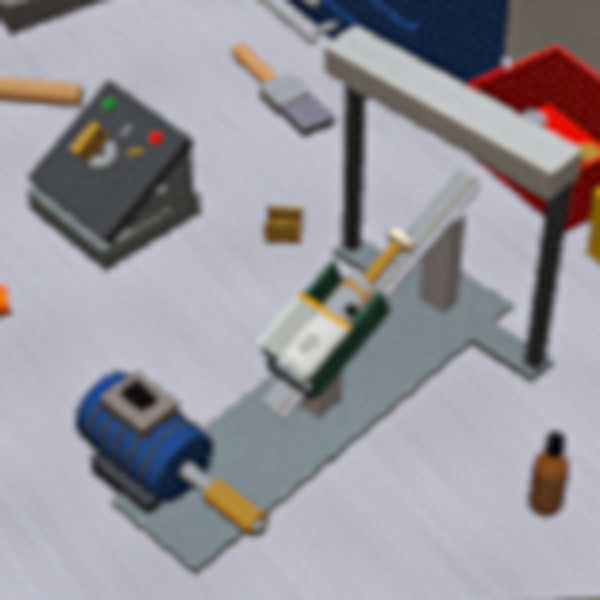

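View pics/t1.png

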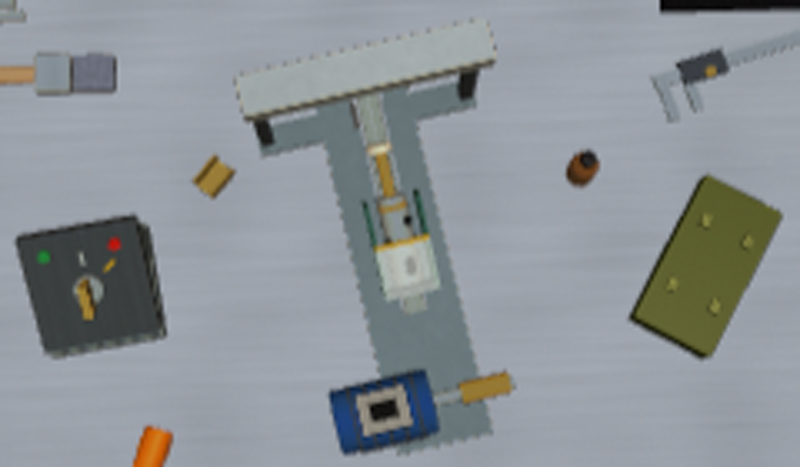

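The side crop shows the roof's yellow edge at (303,294)-(348,325), the button at (400,238) and the bar's lower edge at (328,70)-(553,193). The top crop shows the yellow edge at (372,251)-(431,236), the button at (379,148), the bar's lower edge at (243,119)-(495,65), the key bow at (86,298) and the pegs at (706,220), (747,242), (673,285) and (715,306). Next I fit the poses and overlay them.

```bash
cat >fit.py <<'E'
from h import *
S=lambda u,v:("side",((u+.5)/4-.5+180,(v+.5)/4-.5+130))
T=lambda u,v:("top",((u+.5)*.3-.5+140,(v+.5)*.3-.5+130))
W=lambda u,v:("side",((u+.5)/1.5625-.5,(v+.5)/1.5625-.5))
mm=lambda *a:np.array(a)/1000.
a22=np.deg2rad(22)
def chute(p): # x,y,yaw
    return R.from_euler("ZY",[p[2],-a22]), np.array([p[0],p[1],.06])
def fit(res,x0,names=None):
    r=least_squares(res,x0,loss="soft_l1"); print(np.round(r.x,4)); print(np.round(res(r.x).reshape(-1,2),1).tolist()); return r.x
# chute + piston s + bar offset (3)
ob=[(T(372,251),mm(85,28,24)),(T(431,236),mm(85,-28,24)),(S(303,294),mm(85,28,24)),(S(348,325),mm(85,-28,24)),
 (T(383,301),mm(30,28,24)),(T(440,287),mm(30,-28,24)),(S(262,348),mm(30,28,24)),
 ]
def rc(p):
    r,t=chute(p);out=[proj(n,r.apply(q)+t)[0]-px for (n,px),q in ob]
    for n,px in(T(379,148),S(400,238)): out.append(proj(n,r.apply([p[3]+.098,0,0])+t)[0]-px)
    y=r.apply([0,1,0])
    B=p[4:7]
    for (n,px),e in((T(243,119),.118),(T(495,65),-.118),(S(328,70),.118),(S(553,193),-.118)): out.append(proj(n,B+y*e)[0]-px)
    return np.concatenate(out)
pc=fit(rc,[.45,0,0,.085,.7,0,.25])
r,t=chute(pc);print("bar in chute",r.inv().apply(pc[4:7]-t),"yaw",np.rad2deg(pc[2]))
# block
pk=[(38,24),(38,-24),(-38,24),(-38,-24)]
tp=[T(706,220),T(747,242),T(673,285),T(715,306)];sp=[W(474,446),W(516,442),W(479,468),W(521,465)]
sp=[W(474,446),W(479,468),W(516,442),W(521,465)] # reordered below by fit check
def rb(p,sp=sp):
    r=R.from_euler("Z",p[2]);t=np.array([p[0],p[1],0]);o=[]
    for (n,px),(x,y) in list(zip(tp,pk))+list(zip(so,pk)): o.append(proj(n,r.apply(mm(x,y,47))+t)[0]-px)
    return np.concatenate(o)
import itertools
best=min((sum(least_squares(rb,[.6,-.3,-.5]).fun**2),p) for p in itertools.permutations(range(4)) if not globals().__setitem__("so",[sp[i] for i in p]))
so=[sp[i] for i in best[1]];pb=fit(rb,[.6,-.3,-.5])
kg=tri(dict([T(86,298),S(88,140)]));print("key",kg.x,kg.fun)
np.savez("fit.npz",pc=pc,pb=pb,kg=kg.x)
E
python3 fit.py
```

```text
[ 0.4335 -0.0162  0.2101  0.079   0.6267  0.0251  0.2263]
[[0.4, -0.7], [-0.6, -0.1], [-0.8, -0.6], [0.6, 0.2], [0.8, 0.2], [0.2, 0.4], [-1.3, -1.6], [-0.0, -0.0], [0.5, 0.4], [0.5, 0.2], [-0.3, -0.9], [-0.2, -0.6], [-0.3, 0.7]]
bar in chute [2.45468001e-01 5.41715328e-05 8.01408436e-02] yaw 12.038775914977398
[ 0.4825 -0.3177 -0.5146]
[[-0.2, -0.0], [0.1, -0.1], [-0.1, -0.1], [-0.0, 0.3], [-0.6, 0.2], [-0.0, 0.0], [0.5, -0.4], [0.2, 0.2]]
key [0.45441541 0.30894039 0.10172905] [-0.18221971  0.46416156  0.55636314 -0.09327142]
```

Residuals are about 1 px or less, and the fitted bar sits on the chute's centre plane, so I trust the fit. I'll write a planner helper that expresses targets in tool axes.

```bash
cat >plan.py <<'E'
from h import *
from bench import ctrl
F=np.load("fit.npz");pc,pb,kg=F["pc"],F["pb"],F["kg"]
rc=R.from_euler("ZY",[pc[2],-np.deg2rad(22)]);tc=np.array([pc[0],pc[1],.06])
def tool(yaw,tilt,spin=0): # y at yaw+90, z down and tilted by tilt deg towards yaw
    return R.from_euler("ZYX",[yaw,-np.deg2rad(tilt),0])*R.from_euler("Y",np.pi)*R.from_euler("z",spin)
def ch(x,y,z): return rc.apply(mm(x,y,z))+tc
mm=lambda *a:np.array(a)/1000.
def go(grasp,rot,back=0,start=None):
    """slide/delta_rot from measured pose so the grasp point (3 mm ahead of TCP) reaches grasp, back mm behind"""
    s=ctrl.get_state();p0,r0=(s["position"],R.from_rotvec(s["tool_rot"])) if start is None else start
    p=np.array(grasp)-rot.apply([0,0,.003+back/1e3])
    print("slide",np.round(r0.inv().apply(p-p0)*1e3,1).tolist(),"rot",np.round((r0.inv()*rot).as_rotvec(),3).tolist(),"|d|",round(np.linalg.norm(p-p0)*1e3),"deg",round(np.rad2deg((r0.inv()*rot).magnitude()),1),"tcp",np.round(p,3))
    return p,rot
E
python3 - <<'E'
from plan import *
rt=tool(pc[2],38); print(np.round(rt.as_matrix(),2).tolist())
w=go([.42,.15,.36],rt)
go(ch(142,0,12),rt,70,start=w)
E
```

```text
[[-0.77, -0.21, 0.6], [-0.16, 0.98, 0.13], [-0.62, 0.0, -0.79]]
slide [-356.1, -384.4, -118.1] rot [-0.17, -0.649, -0.487] |d| 537 deg 47.5 tcp [0.418 0.15  0.362]
slide [61.8, -165.3, 180.8] rot [0.0, 0.0, 0.0] |d| 253 deg 0.0 tcp [0.514 0.001 0.182]
```

```bash
python3 - <<'E'
from plan import *
go([.48,.12,.38],tool(pc[2],38))
E
```

```text
slide [-422.3, -395.6, -138.1] rot [-0.17, -0.649, -0.487] |d| 595 deg 47.5 tcp [0.478 0.12  0.382]
```

>>> send_rows:
  motion:
    - {"claw": 1,"slide": [-422,-396,-138],"delta_rot": [-0.17,-0.649,-0.487]}
    - {"claw": 1,"slide": [-422,-396,-138],"delta_rot": [-0.17,-0.649,-0.487]}
    - {"claw": 1,"slide": [-422,-396,-138],"delta_rot": [-0.17,-0.649,-0.487]}
    - {"claw": 1,"slide": [-422,-396,-138],"delta_rot": [-0.17,-0.649,-0.487]}
    - {"claw": 1,"slide": [-422,-396,-138],"delta_rot": [-0.17,-0.649,-0.487]}

```text
time: 0.6
position: [0.3115, 0.4095, 0.303]
tool_rot: [-0.206, 2.529, 0.085]
ft_force: [0.1, -0.5, 1.1]
grip_width: 1.003
grip_force: 0.0
```

```bash
python3 - <<'E'
from plan import *
print(ctrl.get_state()["joint_positions"])
go([.48,.12,.38],tool(pc[2],38))
E
```

```text
[-1.26189015 -0.23543156 -0.06083425  2.03568942  0.59097095  1.13209251
  0.21051475]
slide [-143.3, -312.4, -2.9] rot [-0.013, -0.056, -0.043] |d| 344 deg 4.1 tcp [0.478 0.12  0.382]
```

>>> send_rows:
  motion:
    - {"claw": 1,"slide": [-143,-312,-3],"delta_rot": [-0.013,-0.056,-0.043]}
    - {"claw": 1,"slide": [-143,-312,-3],"delta_rot": [-0.013,-0.056,-0.043]}
    - {"claw": 1,"slide": [-143,-312,-3],"delta_rot": [-0.013,-0.056,-0.043]}
    - {"claw": 1,"slide": [-143,-312,-3],"delta_rot": [-0.013,-0.056,-0.043]}
    - {"claw": 1,"slide": [-143,-312,-3],"delta_rot": [-0.013,-0.056,-0.043]}

```text
time: 1.1
position: [0.4227, 0.3121, 0.2687]
tool_rot: [-0.268, 2.5, 0.031]
ft_force: [0.7, -0.7, -0.0]
grip_width: 1.005
grip_force: 0.0
```

```bash
python3 - <<'E'
from plan import *
print(ctrl.get_state()["joint_positions"])
go(ch(142,0,12),tool(pc[2],38),70)
E
```

```text
[-0.4255289  -0.30090774 -0.45873953  2.13856497  0.38490994  0.83535645
  0.69033833]
slide [36.4, -319.2, 97.0] rot [-0.038, -0.037, 0.017] |d| 336 deg 3.2 tcp [0.514 0.001 0.182]
```

```bash
python3 - <<'E'
from plan import *
go(ch(144,0,12),tool(pc[2],32),90)
E
```

```text
slide [25.5, -320.2, 77.6] rot [-0.039, 0.068, 0.015] |d| 330 deg 4.6 tcp [0.511 0.    0.204]
```

>>> send_rows:
  motion:
    - {"claw": 1,"slide": [25,-320,78],"delta_rot": [-0.039,0.068,0.015]}
    - {"claw": 1,"slide": [25,-320,78],"delta_rot": [-0.039,0.068,0.015]}
    - {"claw": 1,"slide": [25,-320,78],"delta_rot": [-0.039,0.068,0.015]}
    - {"claw": 1,"slide": [25,-320,78],"delta_rot": [-0.039,0.068,0.015]}
    - {"claw": 1,"slide": [25,-320,78],"delta_rot": [-0.039,0.068,0.015]}

```text
time: 1.6
position: [0.5098, 0.1052, 0.2136]
tool_rot: [-0.27, 2.576, 0.078]
ft_force: [0.2, 0.6, -0.6]
grip_width: 1.001
grip_force: 0.0
```

```bash
python3 - <<'E'
from plan import *
print(ctrl.get_state()["joint_positions"])
go(ch(144,0,12),tool(pc[2],32),60)
E
```

```text
[-0.08840247 -0.30050824 -0.16031277  2.24394086 -0.03960876  0.64125948
  1.54998521]
slide [22.1, -102.8, 27.6] rot [0.0, -0.005, -0.001] |d| 109 deg 0.3 tcp [0.527 0.004 0.178]
```

>>> send_rows:
  motion:
    - {"claw": 1,"slide": [22,-103,28],"delta_rot": [0,-0.005,0]}
    - {"claw": 1,"slide": [22,-103,28],"delta_rot": [0,-0.005,0]}
    - {"claw": 1,"slide": [22,-103,28],"delta_rot": [0,-0.005,0]}
    - {"claw": 1,"slide": [22,-103,28],"delta_rot": [0,-0.005,0]}

```text
time: 2.0
position: [0.5264, 0.0029, 0.1775]
tool_rot: [-0.263, 2.574, 0.078]
ft_force: [0.3, 0.4, -0.1]
grip_width: 1.002
grip_force: 0.0
```

```bash
python3 - <<'E'
from plan import *
print(ctrl.get_state()["joint_positions"])
go(ch(144,0,12),tool(pc[2],32),0)
im=ctrl.get_image("top");crop(im["color"],190,120,150,150,4,"pics/t2.png")
E
```

```text
[-0.09872206 -0.24339617  0.10900131  2.28051867 -0.16869646  0.56500161
  1.90623546]
slide [-1.4, 0.9, 59.6] rot [-0.002, -0.002, -0.006] |d| 60 deg 0.4 tcp [0.558 0.01  0.128]
```

View pics/t2.png

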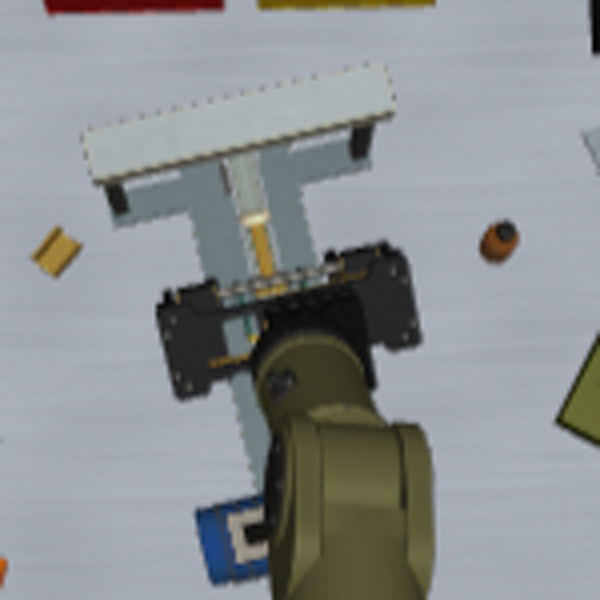

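The gripper at (290,310) sits square over the chute, well clear of the bar, and the stem at (262,250) is in line with it. Descending.

>>> send_rows:
  motion:
    - {"claw": 1,"slide": [-0.5,0.5,20],"delta_rot": [-0.002,-0.002,-0.006]}
    - {"claw": 1,"slide": [-1,1,45],"delta_rot": [-0.002,-0.002,-0.006]}
    - {"claw": 1,"slide": [-1.4,0.9,59.6],"delta_rot": [-0.002,-0.002,-0.006]}
    - {"claw": 1,"slide": [-1.4,0.9,59.6],"delta_rot": [-0.002,-0.002,-0.006]}

```text
time: 2.45
position: [0.5583, 0.0155, 0.1275]
tool_rot: [-0.282, 2.571, 0.08]
ft_force: [-0.1, -0.0, 0.0]
grip_width: 0.999
grip_force: 0.0
```

>>> send_rows:
  grip_force: 40
  motion:
    - {"claw": -1,"slide": [0,0,0],"delta_rot": [0,0,0]}
    - {"claw": -1,"slide": [0,0,0],"delta_rot": [0,0,0]}
    - {"claw": -1,"slide": [0,0,0],"delta_rot": [0,0,0]}
    - {"claw": -1,"slide": [0,0,0],"delta_rot": [0,0,0]}
    - {"claw": -1,"slide": [0,0,0],"delta_rot": [0,0,0]}

```text
time: 2.95
position: [0.5591, 0.0128, 0.1297]
tool_rot: [-0.277, 2.567, 0.079]
ft_force: [0.4, 0.6, -0.8]
grip_width: 0.633
grip_force: 0.0
```

```bash
python3 - <<'E'
from plan import *
s=ctrl.get_state();print(s["position"],s["ft_force"],s["grip_width"],s["grip_force"])
p=rc.inv().apply(s["position"]+R.from_rotvec(s["tool_rot"]).apply([0,0,.003])-tc)*1e3;print("grasp in chute",p)
go(ch(p[0]+64,0,p[2]+1.5),tool(pc[2],32),0)
E
```

```text
[0.55909563 0.01284359 0.12968855] [ 0.39427727  0.63553618 -0.75829459] 0.6334656701065429 0.0
grasp in chute [146.12045439   2.16908415  13.38627721]
slide [-63.3, -2.4, 9.8] rot [0.002, 0.003, 0.004] |d| 64 deg 0.3 tcp [0.617 0.023 0.155]
```

>>> send_rows:
  motion:
    - {"claw": -1,"slide": [0,-1.5,0.5],"delta_rot": [0,0,0]}
    - {"claw": -1,"slide": [0,-1.5,0.5],"delta_rot": [0,0,0]}
    - {"claw": -1,"slide": [0,-1.5,0.5],"delta_rot": [0,0,0]}
    - {"claw": -1,"slide": [0,-1.5,0.5],"delta_rot": [0,0,0]}
    - {"claw": -1,"slide": [0,-1.5,0.5],"delta_rot": [0,0,0]}

```text
time: 3.45
position: [0.5596, 0.0115, 0.1287]
tool_rot: [-0.277, 2.568, 0.079]
ft_force: [0.7, 0.0, 0.1]
grip_width: 0.172
grip_force: 0.0
```

>>> send_rows:
  motion:
    - {"claw": -1,"slide": [0,0,0],"delta_rot": [0,0,0]}
    - {"claw": -1,"slide": [0,0,0],"delta_rot": [0,0,0]}
    - {"claw": -1,"slide": [0,0,0],"delta_rot": [0,0,0]}
    - {"claw": -1,"slide": [0,0,0],"delta_rot": [0,0,0]}

```text
time: 3.85
position: [0.5597, 0.011, 0.1288]
tool_rot: [-0.277, 2.568, 0.078]
ft_force: [-0.7, -2.8, 0.7]
grip_width: 0.124
grip_force: 40.0
```

```bash
python3 - <<'E'
from plan import *
s=ctrl.get_state();print(s["position"],s["ft_force"],s["grip_width"]*87,s["grip_force"])
p=rc.inv().apply(s["position"]+R.from_rotvec(s["tool_rot"]).apply([0,0,.003])-tc)*1e3;print("grasp in chute",p)
go(ch(p[0]+64,0,p[2]+1),tool(pc[2],32),0)
E
```

```text
[0.55972685 0.01103723 0.12884088] [-0.69174515 -2.81962372  0.72318097] 10.78377285335289 39.98864471912384
grasp in chute [146.02436148   0.26938013  12.50991855]
slide [-63.2, -0.5, 10.3] rot [0.001, 0.002, 0.004] |d| 64 deg 0.3 tcp [0.617 0.023 0.154]
```

The fingers hold the stem (about 11–12 mm opening, 40 N). Next I pull it up the chute by 64 mm.

>>> send_rows:
  motion:
    - {"claw": -1,"slide": [-12,0,2],"delta_rot": [0,0,0]}
    - {"claw": -1,"slide": [-26,0,4.2],"delta_rot": [0,0,0]}
    - {"claw": -1,"slide": [-40,0,6.5],"delta_rot": [0,0,0]}
    - {"claw": -1,"slide": [-54,-0.5,8.7],"delta_rot": [0,0,0]}
    - {"claw": -1,"slide": [-63,-0.5,10.2],"delta_rot": [0,0,0]}

```text
time: 4.35
position: [0.6167, 0.0235, 0.1526]
tool_rot: [-0.277, 2.571, 0.079]
ft_force: [-3.5, -3.6, 0.3]
grip_width: 0.124
grip_force: 40.0
```

>>> send_rows:
  motion:
    - {"claw": -1,"slide": [0,0,0],"delta_rot": [0,0,0]}
    - {"claw": -1,"slide": [0,0,0],"delta_rot": [0,0,0]}
    - {"claw": 1,"slide": [0,0,0],"delta_rot": [0,0,0]}
    - {"claw": 1,"slide": [0,0,0],"delta_rot": [0,0,0]}
    - {"claw": 1,"slide": [0,0,0],"delta_rot": [0,0,0]}

```text
time: 4.85
position: [0.6171, 0.0239, 0.1539]
tool_rot: [-0.277, 2.567, 0.079]
ft_force: [-0.3, 0.5, 0.3]
grip_width: 0.313
grip_force: 0.0
```

```bash
python3 - <<'E'
from plan import *
s=ctrl.get_state();print(s["joint_positions"],s["ft_force"],s["grip_width"]*87,s["grip_force"])
p=rc.inv().apply(s["position"]+R.from_rotvec(s["tool_rot"]).apply([0,0,.003])-tc)*1e3;print("grasp in chute",p)
im=ctrl.get_image("side");crop(im["color"],200,130,130,130,4.6,"pics/s2.png")
go(ch(155,0,8),tool(pc[2],32),45)
E
```

```text
[-0.14714666 -0.00435776  0.12145609  2.12885307 -0.21917575  0.47348261
  1.92781103] [-0.25884051  0.50519172  0.34245669] 27.26389556446331 0.0
grasp in chute [209.9413422    0.83505857  13.73075002]
slide [55.0, -0.4, -49.1] rot [0.002, 0.003, 0.004] |d| 74 deg 0.3 tcp [0.546 0.008 0.166]
```

View pics/s2.png

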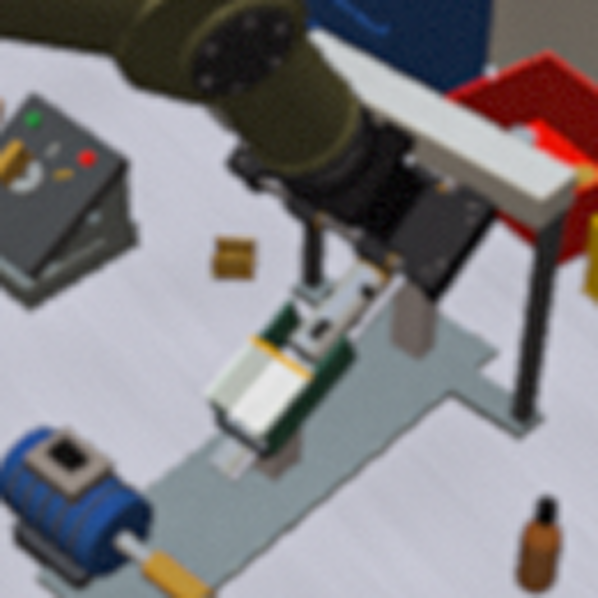

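The barrel's lower end, near (302,345), is uphill of the yellow edge, so it is clear of the roof. I'll regrip around the barrel near its centre of mass.

>>> send_rows:
  motion:
    - {"claw": 1,"slide": [0,0,-25],"delta_rot": [0,0,0]}
    - {"claw": 1,"slide": [5,0,-49],"delta_rot": [0,0,0]}
    - {"claw": 1,"slide": [40,-0.4,-49],"delta_rot": [0.002,0.003,0.004]}
    - {"claw": 1,"slide": [55,-0.4,-49],"delta_rot": [0.002,0.003,0.004]}
    - {"claw": 1,"slide": [55,-0.4,-49],"delta_rot": [0.002,0.003,0.004]}

```text
time: 5.4
position: [0.544, 0.0074, 0.1643]
tool_rot: [-0.271, 2.574, 0.078]
ft_force: [-0.2, 0.3, -0.1]
grip_width: 0.811
grip_force: 0.0
```

```bash
python3 - <<'E'
from plan import *
s=ctrl.get_state();print(s["joint_positions"],s["grip_width"])
go(ch(154,0,5),tool(pc[2],32),0)
E
```

```text
[-0.13084777 -0.18353924  0.13134341  2.26230245 -0.17869422  0.52406505
  1.91549481] 0.8114375785052219
slide [-1.6, 0.0, 47.4] rot [0.0, -0.003, -0.001] |d| 47 deg 0.2 tcp [0.57  0.013 0.125]
```

>>> send_rows:
  motion:
    - {"claw": 1,"slide": [-1,0,25],"delta_rot": [0,0,0]}
    - {"claw": 1,"slide": [-1.6,0,47],"delta_rot": [0,0,0]}
    - {"claw": -1,"slide": [-1.6,0,47],"delta_rot": [0,0,0]}
    - {"claw": -1,"slide": [-1.6,0,47],"delta_rot": [0,0,0]}
    - {"claw": -1,"slide": [-1.6,0,47],"delta_rot": [0,0,0]}

```text
time: 5.9
position: [0.5726, 0.0132, 0.128]
tool_rot: [-0.272, 2.57, 0.077]
ft_force: [0.2, -1.3, 1.2]
grip_width: 0.806
grip_force: 0.0
```

>>> send_rows:
  motion:
    - {"claw": -1,"slide": [0,0,0],"delta_rot": [0,0,0]}
    - {"claw": -1,"slide": [0,0,0],"delta_rot": [0,0,0]}
    - {"claw": -1,"slide": [0,0,0],"delta_rot": [0,0,0]}
    - {"claw": -1,"slide": [0,0,0],"delta_rot": [0,0,0]}
    - {"claw": -1,"slide": [0,0,0],"delta_rot": [0,0,0]}

```text
time: 6.4
position: [0.5719, 0.0131, 0.1269]
tool_rot: [-0.271, 2.571, 0.077]
ft_force: [-0.2, 0.3, 0.5]
grip_width: 0.354
grip_force: 0.0
```

```bash
python3 - <<'E'
from plan import *
s=ctrl.get_state();print(s["joint_positions"],s["ft_force"],s["grip_width"]*87,s["grip_force"])
p=rc.inv().apply(s["position"]+R.from_rotvec(s["tool_rot"]).apply([0,0,.003])-tc)*1e3;print("grasp in chute",p)
go(ch(p[0],0,p[2]+50),tool(pc[2],32),0)
E
```

```text
[-0.15594683 -0.0645155   0.14865847  2.24735571 -0.24248021  0.42080522
  1.97061948] [-0.24045691  0.283255    0.50138835] 30.77212715374284 0.0
grasp in chute [156.73622106  -0.2073166    6.13168967]
slide [-8.7, 0.2, -49.2] rot [-0.0, -0.001, 0.0] |d| 50 deg 0.0 tcp [0.554 0.009 0.173]
```

>>> send_rows:
  grip_force: 45
  motion:
    - {"claw": -1,"slide": [0,0,0],"delta_rot": [0,0,0]}
    - {"claw": -1,"slide": [0,0,0],"delta_rot": [0,0,0]}
    - {"claw": -1,"slide": [-1.8,0,-10],"delta_rot": [0,0,0]}
    - {"claw": -1,"slide": [-5,0,-28],"delta_rot": [0,0,0]}
    - {"claw": -1,"slide": [-8.7,0,-49],"delta_rot": [0,0,0]}

```text
time: 6.9
position: [0.5517, 0.0094, 0.1716]
tool_rot: [-0.272, 2.576, 0.077]
ft_force: [0.2, 0.6, -3.9]
grip_width: 0.333
grip_force: 45.0
```

```bash
python3 - <<'E'
from plan import *
s=ctrl.get_state();print(s["joint_positions"],s["ft_force"],s["grip_width"]*87,s["grip_force"])
p=rc.inv().apply(s["position"]+R.from_rotvec(s["tool_rot"]).apply([0,0,.003])-tc)*1e3;print("grasp in chute",p)
im=ctrl.get_image("side");crop(im["color"],200,130,130,130,4.6,"pics/s3.png")
im=ctrl.get_image("top");cv2.imwrite("pics/t3.png",im["color"])
# block: piston button direction +x or -x; pos
for d0 in (0,np.pi):
    yaw=pb[2]+d0
    c=np.array([pb[0],pb[1],.055])+12e-3*np.array([np.cos(yaw),np.sin(yaw),0])
    print(np.rad2deg(yaw)); go(c+[0,0,.13],tool(yaw,10),0)
print(np.rad2deg(pc[2]),pb)
E
```

```text
[-0.13769457 -0.17386417  0.13254006  2.23726938 -0.16946569  0.54062838
  1.90217661] [ 0.20232491  0.6192006  -3.93529319] 28.97592121029046 44.99776482582092
grasp in chute [154.44688015   0.33483032  55.2407068 ]
-29.483386770323943
slide [103.3, -312.2, -79.2] rot [0.261, 0.37, 0.681] |d| 338 deg 46.8 tcp [ 0.492 -0.323  0.188]
150.51661322967607
slide [117.9, -297.0, -88.4] rot [-0.872, 0.175, -2.262] |d| 332 deg 139.3 tcp [ 0.472 -0.312  0.188]
12.038775914977398 [ 0.48246489 -0.31765061 -0.51458217]
```

View pics/s3.png

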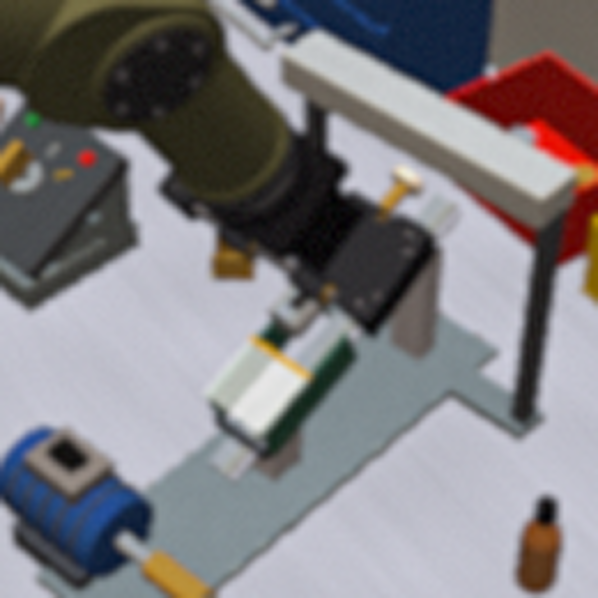

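The piston is lifted out: the button at (405,178) is near the bar but clear of it, and the barrel is above the roof. I'll level it while backing away, and measure how it sits in the grip.

```bash
python3 - <<'E'
from plan import *
px=((405.5)/4.6-.5+200,178.5/4.6-.5+130)
f=least_squares(lambda q:proj("side",ch(q[0]+98,.3,q[1]))[0]-px,[143,49]);print("piston s,z in chute",f.x)
s=ctrl.get_state();g=s["position"]+R.from_rotvec(s["tool_rot"]).apply([0,0,.003])
h=np.array([np.cos(pc[2]),np.sin(pc[2]),0])
a=go(g-h*.035+[0,0,.02],tool(pc[2],10),0)
yaw=pb[2];c=np.array([pb[0],pb[1],.055])+12e-3*np.array([np.cos(yaw),np.sin(yaw),0])
go(c+[0,0,.10],tool(yaw,10),0,start=a)
E
```

```text
piston s,z in chute [137.08995192  54.62165455]
slide [17.9, -0.0, -35.3] rot [-0.001, 0.387, 0.0] |d| 40 deg 22.2 tcp [0.521 0.002 0.196]
slide [100.9, -312.2, 20.8] rot [0.126, -0.0, 0.714] |d| 329 deg 41.5 tcp [ 0.492 -0.323  0.158]
```

>>> send_rows:
  motion:
    - {"claw": -1,"slide": [18,0,-35],"delta_rot": [0,0.387,0]}
    - {"claw": -1,"slide": [18,0,-35],"delta_rot": [0,0.387,0]}
    - {"claw": -1,"slide": [18,0,-35],"delta_rot": [0,0.387,0]}
    - {"claw": -1,"slide": [18,0,-35],"delta_rot": [0,0.387,0]}

```text
time: 7.4
position: [0.5228, 0.0034, 0.1929]
tool_rot: [-0.314, 2.955, 0.026]
ft_force: [-0.5, -0.2, -3.8]
grip_width: 0.333
grip_force: 45.0
```

```bash
python3 - <<'E'
from plan import *
s=ctrl.get_state();print(s["joint_positions"],s["ft_force"])
yaw=pb[2];c=np.array([pb[0],pb[1],.055])+12e-3*np.array([np.cos(yaw),np.sin(yaw),0])
go(c+[0,0,.13],tool(yaw,10),0)
E
```

```text
[-0.11638664 -0.03468647  0.07678895  1.96877358 -0.03006994  1.03957719
  1.75637198] [-0.46400858 -0.21985005 -3.79609837]
slide [97.8, -313.0, -11.6] rot [0.124, -0.004, 0.716] |d| 328 deg 41.6 tcp [ 0.492 -0.323  0.188]
```

>>> send_rows:
  motion:
    - {"claw": -1,"slide": [98,-313,-12],"delta_rot": [0.124,-0.004,0.716]}
    - {"claw": -1,"slide": [98,-313,-12],"delta_rot": [0.124,-0.004,0.716]}
    - {"claw": -1,"slide": [98,-313,-12],"delta_rot": [0.124,-0.004,0.716]}
    - {"claw": -1,"slide": [98,-313,-12],"delta_rot": [0.124,-0.004,0.716]}
    - {"claw": -1,"slide": [98,-313,-12],"delta_rot": [0.124,-0.004,0.716]}

```text
time: 7.9
position: [0.4953, -0.2478, 0.1881]
tool_rot: [0.767, 2.871, -0.065]
ft_force: [1.3, 0.0, -3.1]
grip_width: 0.336
grip_force: 45.0
```

```bash
python3 - <<'E'
from plan import *
s=ctrl.get_state();print(s["joint_positions"],s["ft_force"])
yaw=pb[2];c=np.array([pb[0],pb[1],.055])+12e-3*np.array([np.cos(yaw),np.sin(yaw),0])
go(c+[0,0,.06],tool(yaw,10),0)
E
```

```text
[0.11118882 0.02461601 0.29861526 1.92183493 0.01247396 1.02245252
 1.4524306 ] [ 1.34080793  0.01923603 -3.07890008]
slide [-22.4, -67.0, 75.1] rot [0.0, 0.0, -0.007] |d| 103 deg 0.4 tcp [ 0.492 -0.323  0.118]
```

>>> send_rows:
  motion:
    - {"claw": -1,"slide": [-11,-40,30],"delta_rot": [0,0,-0.007]}
    - {"claw": -1,"slide": [-22,-67,60],"delta_rot": [0,0,-0.007]}
    - {"claw": -1,"slide": [-22.4,-67,75],"delta_rot": [0,0,-0.007]}
    - {"claw": -1,"slide": [-22.4,-67,75],"delta_rot": [0,0,-0.007]}

```text
time: 8.3
position: [0.4913, -0.3213, 0.1154]
tool_rot: [0.754, 2.881, -0.064]
ft_force: [-0.8, 1.7, -3.2]
grip_width: 0.331
grip_force: 45.0
```

```bash
python3 - <<'E'
from plan import *
s=ctrl.get_state();print(s["joint_positions"],s["ft_force"],s["position"],s["tool_rot"])
a=ctrl.get_image("side")["color"][250:330,270:370];b=ctrl.get_image("top")["color"][170:250,300:400]
f=lambda c:cv2.resize(c,None,fx=4,fy=4,interpolation=cv2.INTER_CUBIC)
cv2.imwrite("pics/m4.png",np.hstack([f(a),f(b)]))
yaw=pb[2];c=np.array([pb[0],pb[1],.055])+12e-3*np.array([np.cos(yaw),np.sin(yaw),0])
go(c,tool(yaw,10),0)
E
```

```text
[ 0.20363976  0.17809542  0.36424611  1.92172774 -0.09063951  0.88670948
  1.66768619] [-0.76830044  1.68277695 -3.16997981] [ 0.4913115  -0.32127181  0.11541634] [ 0.75389348  2.88122543 -0.06440009]
slide [10.8, -3.3, 60.0] rot [0.001, -0.001, 0.006] |d| 61 deg 0.4 tcp [ 0.492 -0.323  0.058]
```

View pics/m4.png

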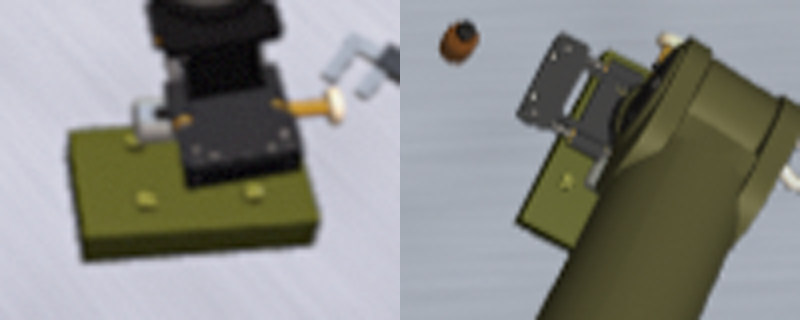

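```bash
python3 - <<'E'
from plan import *
s=ctrl.get_state();r0=R.from_rotvec(s["tool_rot"]);g=s["position"]+r0.apply([0,0,.003])
A=("side",(337.5/4-.5+270,105.5/4-.5+250));B=("side",(140.5/4-.5+270,119.5/4-.5+250));C=("top",(268.5/4-.5+300,38.5/4-.5+170))
yaw=pb[2]
def res(q):
    rp=R.from_euler("ZY",[yaw,-q[2]]);o=g+R.from_euler("Z",yaw).apply([q[0],q[3],q[1]])
    w=[(proj(n,o+rp.apply([x,0,0]))[0]-p) for (n,p),x in((A,.095),(C,.095),(B,-.045))]
    return np.r_[np.concatenate(w),q[3]/.001*.7,(q[1]+.008)/.002*.7]
f=least_squares(res,[-.012,-.006,0,0]);print("along,up,pitch,lat",f.x,np.rad2deg(f.x[2]),f.fun.round(1))
E
```

```text
along,up,pitch,lat [-0.01102105 -0.0092603  -0.02204046  0.00079599] -1.2628256029567768 [ 0.4 -0.   1.3  1.2  0.  -0.5  0.6 -0.4]
```

>>> send_rows:
  motion:
    - {"claw": -1,"slide": [4,-1.5,20],"delta_rot": [0,0,0.006]}
    - {"claw": -1,"slide": [7.5,-2.5,40],"delta_rot": [0,0,0.006]}
    - {"claw": -1,"slide": [8.5,-2.5,46],"delta_rot": [0,0,0.006]}
    - {"claw": -1,"slide": [8.5,-2.5,46],"delta_rot": [0,0,0.006]}

```text
time: 8.8
position: [0.4932, -0.3228, 0.0729]
tool_rot: [0.755, 2.874, -0.065]
ft_force: [-0.7, 0.2, -2.9]
grip_width: 0.338
grip_force: 45.0
```

```bash
python3 - <<'E'
from plan import *
s=ctrl.get_state();print(s["ft_force"],s["position"])
yaw=pb[2];c=np.array([pb[0],pb[1],.055])+12e-3*np.array([np.cos(yaw),np.sin(yaw),0])
go(c+[0,0,.007],tool(yaw,11.3),0)
E
```

```text
[-0.73956771  0.20608818 -2.88111567] [ 0.49317989 -0.32281219  0.07286281]
slide [1.8, -0.8, 7.7] rot [0.001, -0.023, 0.001] |d| 8 deg 1.3 tcp [ 0.492 -0.323  0.065]
```

>>> send_rows:
  motion:
    - {"claw": -1,"slide": [1,-0.5,2],"delta_rot": [0,-0.02,0]}
    - {"claw": -1,"slide": [1,-0.5,4],"delta_rot": [0,-0.02,0]}
    - {"claw": -1,"slide": [1.5,-0.5,5.5],"delta_rot": [0,-0.02,0]}
    - {"claw": -1,"slide": [1.5,-0.5,5.5],"delta_rot": [0,-0.02,0]}

```text
time: 9.2
position: [0.4927, -0.3242, 0.0677]
tool_rot: [0.752, 2.854, -0.073]
ft_force: [-0.6, -0.9, -2.7]
grip_width: 0.334
grip_force: 45.0
```

>>> send_rows:
  motion:
    - {"claw": -1,"slide": [0.2,0,1],"delta_rot": [0,0,0]}
    - {"claw": -1,"slide": [0.4,0,2],"delta_rot": [0,0,0]}
    - {"claw": -1,"slide": [0.4,0,2],"delta_rot": [0,0,0]}

```text
time: 9.5
position: [0.4922, -0.3243, 0.065]
tool_rot: [0.753, 2.855, -0.073]
ft_force: [0.0, -0.7, -2.6]
grip_width: 0.331
grip_force: 45.0
```

>>> send_rows:
  motion:
    - {"claw": -1,"slide": [0.2,0,1],"delta_rot": [0,0,0]}
    - {"claw": -1,"slide": [0.3,0,1.5],"delta_rot": [0,0,0]}
    - {"claw": -1,"slide": [0.3,0,1.5],"delta_rot": [0,0,0]}

```text
time: 9.8
position: [0.4925, -0.3245, 0.064]
tool_rot: [0.752, 2.854, -0.073]
ft_force: [-0.2, 0.5, -0.4]
grip_width: 0.329
grip_force: 45.2
```

Contact is starting. One more small press, then release.

>>> send_rows:
  motion:
    - {"claw": -1,"slide": [0.1,0,0.7],"delta_rot": [0,0,0]}
    - {"claw": -1,"slide": [0.1,0,0.7],"delta_rot": [0,0,0]}

```text
time: 10.0
position: [0.4925, -0.3245, 0.0638]
tool_rot: [0.752, 2.854, -0.073]
ft_force: [-1.6, 2.1, 4.0]
grip_width: 0.337
grip_force: 46.1
```

>>> send_rows:
  motion:
    - {"claw": 0.6,"slide": [0,0,0],"delta_rot": [0,0,0]}
    - {"claw": 0.6,"slide": [0,0,0],"delta_rot": [0,0,0]}
    - {"claw": 0.6,"slide": [0,0,0],"delta_rot": [0,0,0]}
    - {"claw": 0.6,"slide": [0,0,0],"delta_rot": [0,0,0]}
    - {"claw": 0.6,"slide": [0,0,0],"delta_rot": [0,0,0]}

```text
time: 10.5
position: [0.4931, -0.3248, 0.0636]
tool_rot: [0.752, 2.853, -0.074]
ft_force: [1.5, 0.8, 5.9]
grip_width: 0.703
grip_force: 2.7
```

>>> send_rows:
  motion:
    - {"claw": 0.6,"slide": [0,0,-15],"delta_rot": [0,0,0]}
    - {"claw": 0.6,"slide": [0,0,-45],"delta_rot": [0,0,0]}
    - {"claw": 0.6,"slide": [0,0,-90],"delta_rot": [0,0,0]}
    - {"claw": 0.6,"slide": [0,0,-140],"delta_rot": [0,0,0]}
    - {"claw": 0.6,"slide": [0,0,-180],"delta_rot": [0,0,0]}

```text
time: 11.0
position: [0.4608, -0.3072, 0.2423]
tool_rot: [0.753, 2.854, -0.073]
ft_force: [0.9, 0.0, 0.4]
grip_width: 0.801
grip_force: 0.0
```

```bash
python3 - <<'E'
from plan import *
s=ctrl.get_state();print(s["joint_positions"],s["ft_force"],s["position"])
a=ctrl.get_image("side")["color"][260:320,275:365];k=d["top"]["color"][190:240,140:200]; k2=d["side"]["color"][145:200,185:235]
f=lambda c,w,h:cv2.resize(c,(w,h),interpolation=cv2.INTER_CUBIC)
cv2.imwrite("pics/m5.png",np.hstack([f(a,360,240)]));
cv2.imwrite("pics/k0.png",np.hstack([f(k,480,400),f(k2,364,400)])[:,:800])
E
```

```text
[ 0.17041849 -0.03435869  0.36714086  1.86810007  0.0084768   1.10993799
  1.59013455] [0.9178965  0.00434804 0.35831573] [ 0.4608192  -0.30723753  0.24232738]
```

View pics/m5.png

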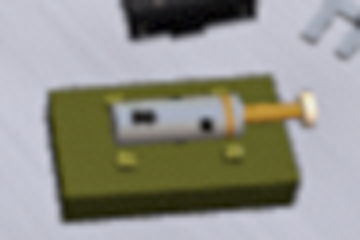

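View pics/k0.png

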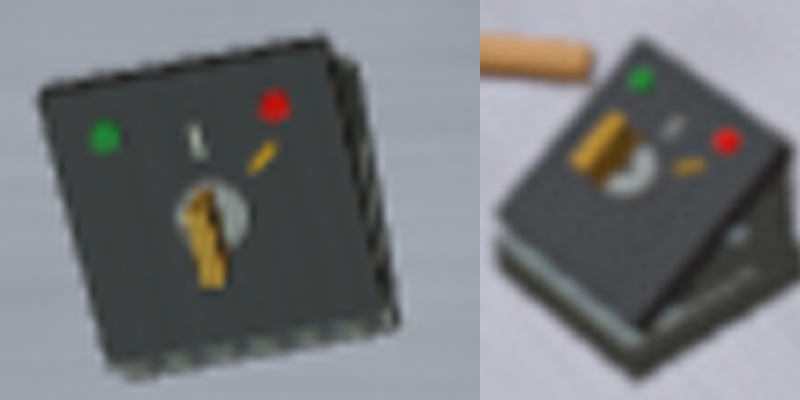

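The piston lies on the block between the pegs, with the barrel at (175,120), the stem at (270,112) and all pegs outside it. In the key crop, the bow spans (185–230,188–290) top-view and (570–640,108–190) side-view, aligned with the run mark. Next I fit the console and key.

```bash
cat >kf.py <<'E'
from h import *
tp=lambda u,v:np.array([(u+.5)/8-.5+140,(v+.5)/8-.5+190]);sd=lambda u,v:np.array([(u-480+.5)/7.28-.5+185,(v+.5)/7.27-.5+145])
# panel corners: (x upslope, y left)
co=[("top",tp(42,92),(1,1)),("top",tp(323,38),(1,-1)),("top",tp(397,322),(-1,-1)),("top",tp(110,368),(-1,1)),
    ("side",sd(640,38),(1,1)),("side",sd(793,148),(1,-1)),("side",sd(641,325),(-1,-1)),("side",sd(499,213),(-1,1))]
kr=lambda yaw:R.from_euler("ZY",[yaw,-np.pi/6])
for hx,hy in((60,62.5),(62.5,60)):
    def rp(p): return np.concatenate([proj(n,kr(p[3]).apply([a*hx/1e3,b*hy/1e3,0])+p[:3])[0]-px for n,px,(a,b) in co])
    f=least_squares(rp,[.45,.31,.07,.2],loss="soft_l1");print(f.x.round(4),f.cost,f.fun.round(1))
    yaw=f.x[3];pan=f.x
box=np.array([[a*17,b*5,c*13] for a in(-1,1) for b in(-1,1) for c in(-1,1)])/1e3
def rk(q):
    o=[]
    for n,lo,hi in(("top",tp(185,188),tp(230,290)),("side",sd(570,108),sd(640,190))):
        P=proj(n,kr(yaw).apply(box)+q);o+=[P.min(0)-lo,P.max(0)-hi]
    return np.concatenate(o)
f=least_squares(rk,[.454,.309,.1]);print("key",f.x,f.fun.round(1),"in panel mm",kr(yaw).inv().apply(f.x-pan[:3])*1e3)
np.savez("key.npz",k=f.x,yaw=yaw)
E
python3 kf.py
```

```text
[0.4713 0.3092 0.0706 0.157 ] 4.223141206031545 [-0.7  1.3  1.8  1.3  0.1 -1.5 -0.7 -0.6  0.2 -0.1  0.2 -0.2  0.3  0.6
 -0.4 -0.3]
[0.4717 0.3098 0.0702 0.1613] 2.6134757094350967 [-0.4  0.5  0.7  0.6 -0.6 -1.   0.2 -0.1  1.  -0.3  0.3 -1.1 -0.4  0.7
 -0.4  0.6]
key [0.45403774 0.30893814 0.09942409] [-0.4  0.1  0.1  0.5 -0.3 -0.1  1.   0.1] in panel mm [-0.63205899  1.99880733 34.11224375]
```

```bash
python3 - <<'E'
from plan import *
K=np.load("key.npz")
a=go([.48,.0,.23],tool(0,10),0)
go([.47,.28,.22],tool(float(K["yaw"]),15),0,start=a)
E
```

```text
slide [138.7, 276.5, -11.5] rot [-0.096, 0.031, -0.507] |d| 310 deg 29.6 tcp [0.479 0.    0.233]
slide [11.8, 279.9, 8.1] rot [-0.035, -0.087, -0.158] |d| 280 deg 10.5 tcp [0.469 0.28  0.223]
```

>>> send_rows:
  motion:
    - {"claw": 0.6,"slide": [139,276,-12],"delta_rot": [-0.096,0.031,-0.507]}
    - {"claw": 0.6,"slide": [139,276,-12],"delta_rot": [-0.096,0.031,-0.507]}
    - {"claw": 0.6,"slide": [139,276,-12],"delta_rot": [-0.096,0.031,-0.507]}
    - {"claw": 0.6,"slide": [139,276,-12],"delta_rot": [-0.096,0.031,-0.507]}
    - {"claw": 0.6,"slide": [139,276,-12],"delta_rot": [-0.096,0.031,-0.507]}

```text
time: 11.55
position: [0.4734, -0.0567, 0.2272]
tool_rot: [-0.0, 2.978, 0.006]
ft_force: [0.9, -0.3, -0.9]
grip_width: 0.799
grip_force: 0.0
```

```bash
python3 - <<'E'
from plan import *
K=np.load("key.npz");print(ctrl.get_state()["joint_positions"])
go([.47,.28,.22],tool(float(K["yaw"]),15),0)
E
```

```text
[-0.04834348 -0.16256264  0.11168656  2.01211367  0.00391389  1.12763127
  1.63278767]
slide [4.9, 336.5, 5.0] rot [-0.03, -0.097, -0.158] |d| 337 deg 10.8 tcp [0.469 0.28  0.223]
```

>>> send_rows:
  motion:
    - {"claw": 0.6,"slide": [5,336,5],"delta_rot": [-0.03,-0.097,-0.158]}
    - {"claw": 0.6,"slide": [5,336,5],"delta_rot": [-0.03,-0.097,-0.158]}
    - {"claw": 0.6,"slide": [5,336,5],"delta_rot": [-0.03,-0.097,-0.158]}
    - {"claw": 0.6,"slide": [5,336,5],"delta_rot": [-0.03,-0.097,-0.158]}
    - {"claw": 0.6,"slide": [5,336,5],"delta_rot": [-0.03,-0.097,-0.158]}

```text
time: 12.05
position: [0.4701, 0.1934, 0.2242]
tool_rot: [-0.231, 2.871, 0.03]
ft_force: [1.7, -0.2, 0.0]
grip_width: 0.801
grip_force: 0.0
```

```bash
python3 - <<'E'
from plan import *
K=np.load("key.npz");print(ctrl.get_state()["joint_positions"])
go(K["k"],tool(float(K["yaw"]),30),50)
E
```

```text
[-0.2411954  -0.14269643 -0.23777672  2.01429894  0.05711895  1.01772879
  1.22676457]
slide [43.5, 116.6, 69.9] rot [-0.001, -0.261, -0.0] |d| 143 deg 15.0 tcp [0.428 0.305 0.145]
```

>>> send_rows:
  motion:
    - {"claw": 0.6,"slide": [15,50,10],"delta_rot": [0,-0.13,0]}
    - {"claw": 0.6,"slide": [30,95,30],"delta_rot": [0,-0.26,0]}
    - {"claw": 0.6,"slide": [43.5,116.6,55],"delta_rot": [0,-0.261,0]}
    - {"claw": 0.6,"slide": [43.5,116.6,70],"delta_rot": [0,-0.261,0]}
    - {"claw": 0.6,"slide": [43.5,116.6,70],"delta_rot": [0,-0.261,0]}

```text
time: 12.55
position: [0.4267, 0.3023, 0.1423]
tool_rot: [-0.215, 2.615, 0.052]
ft_force: [0.2, -0.6, -0.2]
grip_width: 0.803
grip_force: 0.0
```

```bash
python3 - <<'E'
from plan import *
K=np.load("key.npz");s=ctrl.get_state();print(s["joint_positions"])
go(K["k"],tool(float(K["yaw"]),30),5)
E
```

```text
[-0.27306736 -0.1285935  -0.5783793   2.23620325  0.43122416  0.65313833
  0.57577205]
slide [-3.1, 2.2, 43.2] rot [-0.002, -0.005, 0.003] |d| 43 deg 0.4 tcp [0.45  0.308 0.106]
```

>>> send_rows:
  grip_force: 45
  motion:
    - {"claw": 0.6,"slide": [-2,1,20],"delta_rot": [0,-0.005,0.003]}
    - {"claw": 0.6,"slide": [-3,2,38],"delta_rot": [0,-0.005,0.003]}
    - {"claw": 0.2,"slide": [-3,2,43],"delta_rot": [0,-0.005,0.003]}
    - {"claw": -0.2,"slide": [-3,2,43],"delta_rot": [0,-0.005,0.003]}
    - {"claw": -0.5,"slide": [-3,2,43],"delta_rot": [0,-0.005,0.003]}

```text
time: 13.05
position: [0.4527, 0.309, 0.1105]
tool_rot: [-0.205, 2.606, 0.058]
ft_force: [0.6, 0.6, 0.2]
grip_width: 0.613
grip_force: 0.0
```

>>> send_rows:
  motion:
    - {"claw": -0.6,"slide": [0,0,0],"delta_rot": [0,0,0]}
    - {"claw": -0.6,"slide": [0,0,0],"delta_rot": [0,0,0]}
    - {"claw": -0.6,"slide": [0,0,0],"delta_rot": [0,0,0]}
    - {"claw": -0.6,"slide": [0,0,0],"delta_rot": [0,0,0]}

```text
time: 13.45
position: [0.4523, 0.3093, 0.1098]
tool_rot: [-0.207, 2.606, 0.058]
ft_force: [-1.1, -0.0, -0.6]
grip_width: 0.256
grip_force: 0.0
```

```bash
python3 - <<'E'
from plan import *
K=np.load("key.npz");s=ctrl.get_state();print(s["ft_force"],s["grip_width"]*87,s["grip_force"])
go(K["k"],tool(float(K["yaw"]),30),5)
a=ctrl.get_image("side")["color"][130:220,165:265];b=ctrl.get_image("top")["color"][175:265,120:220]
f=lambda c:cv2.resize(c,None,fx=4,fy=4,interpolation=cv2.INTER_CUBIC)
cv2.imwrite("pics/k1.png",np.hstack([f(a),f(b)]))
E
```

```text
[-1.10694708 -0.00710846 -0.5912289 ] 22.30388758136745 0.0
slide [3.7, -0.6, 1.9] rot [0.0, 0.005, -0.003] |d| 4 deg 0.3 tcp [0.45  0.308 0.106]
```

View pics/k1.png

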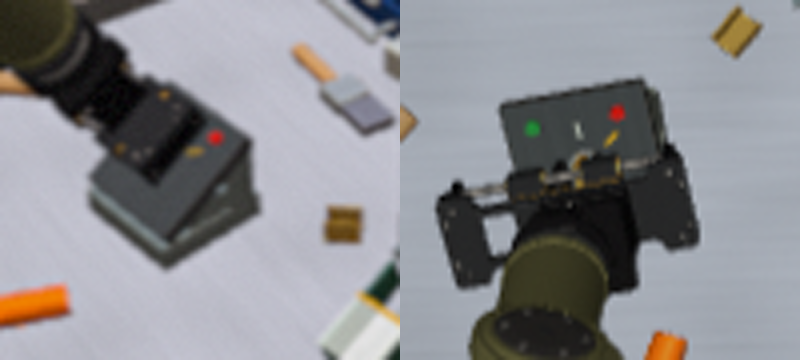

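The gripper is centred over the key, which shows between the fingers at (575,170). I'll shift about 3 mm along tool x and close.

>>> send_rows:
  motion:
    - {"claw": -0.6,"slide": [3,-0.5,1],"delta_rot": [0,0,0]}
    - {"claw": -1,"slide": [3,-0.5,1],"delta_rot": [0,0,0]}
    - {"claw": -1,"slide": [3,-0.5,1],"delta_rot": [0,0,0]}
    - {"claw": -1,"slide": [3,-0.5,1],"delta_rot": [0,0,0]}
    - {"claw": -1,"slide": [3,-0.5,1],"delta_rot": [0,0,0]}

```text
time: 14.05
position: [0.4501, 0.3072, 0.1067]
tool_rot: [-0.205, 2.608, 0.055]
ft_force: [-2.3, -4.3, 2.3]
grip_width: 0.108
grip_force: 45.0
```

>>> send_rows:
  motion:
    - {"claw": -1,"slide": [0,0,0],"delta_rot": [0,0,0.1]}
    - {"claw": -1,"slide": [0,0,0],"delta_rot": [0,0,0.2]}
    - {"claw": -1,"slide": [0,0,0],"delta_rot": [0,0,0.3]}
    - {"claw": -1,"slide": [0,0,0],"delta_rot": [0,0,0.4]}
    - {"claw": -1,"slide": [0,0,0],"delta_rot": [0,0,0.5]}

```text
time: 14.55
position: [0.4501, 0.3068, 0.1066]
tool_rot: [0.455, 2.594, 0.229]
ft_force: [-2.5, -5.2, 3.5]
grip_width: 0.111
grip_force: 45.0
```

```bash
python3 - <<'E'
from plan import *
K=np.load("key.npz");s=ctrl.get_state();r=R.from_rotvec(s["tool_rot"]);print(s["joint_positions"],r.inv().apply(s["ft_force"]),r.inv().apply(s["torque"]),s["grip_width"]*87,s["grip_force"],(tool(float(K["yaw"]),30).inv()*r).as_rotvec())
E
```

```text
[-0.242268   -0.01421547 -0.6034387   2.23412359  0.60331066  0.58440117
 -0.07658032] [-1.3987618  -4.70456508 -4.64669524] [ 1.43902181  0.31509219 -0.05529433] 9.639743411371848 44.99813238624483 [ 0.00207799 -0.00372554  0.50748878]
```

>>> send_rows:
  motion:
    - {"claw": -1,"slide": [0,0,0],"delta_rot": [0,0,0.12]}
    - {"claw": -1,"slide": [0,0,0],"delta_rot": [0,0,0.24]}
    - {"claw": -1,"slide": [0,0,0],"delta_rot": [0,0,0.34]}
    - {"claw": -1,"slide": [0,0,0],"delta_rot": [0,0,0.41]}
    - {"claw": -1,"slide": [0,0,0],"delta_rot": [0,0,0.44]}

```text
time: 15.05
position: [0.45, 0.3065, 0.1065]
tool_rot: [1.018, 2.465, 0.373]
ft_force: [-4.0, -6.0, 3.2]
grip_width: 0.113
grip_force: 45.0
```

```bash
python3 - <<'E'
from plan import *
K=np.load("key.npz");s=ctrl.get_state();r=R.from_rotvec(s["tool_rot"]);print(s["joint_positions"],r.inv().apply(s["ft_force"]),r.inv().apply(s["torque"]),s["grip_width"]*87,s["grip_force"],(tool(float(K["yaw"]),30).inv()*r).as_rotvec())
E
```

```text
[-0.2373996  -0.01420771 -0.608455    2.23431097  0.60410531  0.5849619
 -0.51334149] [-2.70528601 -5.21843467 -5.24438837] [ 1.66991391 -0.42059305 -0.77555511] 9.793168530615088 45.01273307483643 [ 0.00197246 -0.00458318  0.94336519]
```

The torque rose to 0.78 Nm, well above the spring's 0.16, so the key is at its stop. Hold briefly, then let go.

>>> send_rows:
  motion:
    - {"claw": -1,"slide": [0,0,0],"delta_rot": [0,0,0.01]}
    - {"claw": -1,"slide": [0,0,0],"delta_rot": [0,0,0.01]}
    - {"claw": -1,"slide": [0,0,0],"delta_rot": [0,0,0.01]}
    - {"claw": 0.8,"slide": [0,0,0],"delta_rot": [0,0,0]}
    - {"claw": 0.8,"slide": [0,0,0],"delta_rot": [0,0,0]}

```text
time: 15.55
position: [0.4504, 0.3068, 0.1066]
tool_rot: [1.018, 2.465, 0.375]
ft_force: [1.6, -6.0, 0.4]
grip_width: 0.219
grip_force: 2.5
```

>>> send_rows:
  motion:
    - {"claw": 0.8,"slide": [0,0,0],"delta_rot": [0,0,0]}
    - {"claw": 0.8,"slide": [0,0,0],"delta_rot": [0,0,0]}
    - {"claw": 0.8,"slide": [0,0,0],"delta_rot": [0,0,0]}
    - {"claw": 0.8,"slide": [0,0,0],"delta_rot": [0,0,0]}
    - {"claw": 0.8,"slide": [0,0,0],"delta_rot": [0,0,0]}

```text
time: 16.05
position: [0.45, 0.3095, 0.1074]
tool_rot: [1.015, 2.466, 0.381]
ft_force: [-0.8, 0.5, -0.5]
grip_width: 0.666
grip_force: 0.0
```

>>> send_rows:
  motion:
    - {"claw": 0.8,"slide": [0,0,-15],"delta_rot": [0,0,0]}
    - {"claw": 0.8,"slide": [0,0,-35],"delta_rot": [0,0,0]}
    - {"claw": 0.8,"slide": [0,0,-60],"delta_rot": [0,0,0]}
    - {"claw": 0.8,"slide": [0,0,-60],"delta_rot": [0,0,0]}

```text
time: 16.45
position: [0.4207, 0.3057, 0.1623]
tool_rot: [1.013, 2.463, 0.386]
ft_force: [-0.7, 0.6, 0.4]
grip_width: 0.893
grip_force: 0.0
```

```bash
python3 - <<'E'
from plan import *
s=ctrl.get_state();print(s["time"],s["joint_positions"],s["ft_force"])
a=ctrl.get_image("side")["color"];cv2.imwrite("pics/e.png",np.hstack([cv2.resize(a[140:210,170:270],(400,280),interpolation=2),cv2.resize(a[250:320,270:370],(400,280),interpolation=2)]))
E
```

```text
16.45 [-0.26063375 -0.1760794  -0.59625279  2.22962425  0.38335922  0.67622795
 -0.33446438] [-0.7417979   0.63291043  0.43239857]
```

View pics/e.png

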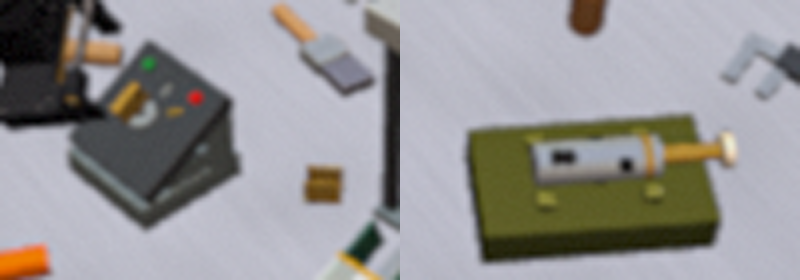

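The key at (128,98) has sprung back to run, the gripper is clear of it, and the piston at (600,155) lies between the pegs. Handing in.

```bash
python3 -c "
from bench import ctrl
print(ctrl.close_job())"
```

```text
the job is handed in; nothing more can be done
None
```

The piston lies released on the block between its four pegs, the key was then turned to its start stop and sprang back to run, and the job is handed in at 16.5 s; no verdict came back, and joint 2 briefly read −0.301 against its −0.30 limit during the first approach.

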